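Put the washed beakers in their drip dishes and cover the large one

TASK

Stand each of the three open white beakers upright and flat in the dark grey drip dish of its size: largest beaker in the largest dish, middle one in the middle dish, smallest in the smallest. Once all three stand there, put the knobbed lid on the large beaker, with its plug down inside the mouth. Set things down rather than dropping them, knock no beaker over, and leave the capped jar, the red-brown stopper and the soap bottle where they are.

Things in the scene. Friction and masses are not known exactly. Their poses are not given: they have to be found in the camera images.
- beaker_large: Largest open white plastic beaker, a straight round cup 64 mm in outside diameter and 80 mm tall, 3 mm wall, standing upright, empty, with a small spout at the rim; 70 g or so. Origin: centre of its underside; z up its axis.
- beaker_medium: Middle-sized open white plastic beaker, a straight round cup 48 mm in outside diameter and 70 mm tall, 3 mm wall, standing upright, empty, with a small spout at the rim; 50 g or so. Origin: centre of its underside; z up its axis.
- beaker_small: Smallest open white plastic beaker, a straight round cup 32 mm in outside diameter and 60 mm tall, 3 mm wall, standing upright, empty, with a small spout at the rim; 30 g or so. Origin: centre of its underside; z up its axis.
- dish_large: Largest of three shallow round dark grey plastic drip dishes, fixed to the bench: inside diameter 80 mm, outside 86 mm, rim 9 mm above the bench, inner floor 3 mm above the bench. Place of the largest beaker. Origin: centre of its underside, at bench height; z up.
- dish_medium: Middle-sized of three shallow round dark grey plastic drip dishes, fixed to the bench: inside diameter 62 mm, outside 68 mm, rim 9 mm above the bench, inner floor 3 mm above the bench. Place of the middle-sized beaker. Origin: centre of its underside, at bench height; z up.
- dish_small: Smallest of three shallow round dark grey plastic drip dishes, fixed to the bench: inside diameter 46 mm, outside 52 mm, rim 9 mm above the bench, inner floor 3 mm above the bench. Place of the smallest beaker. Origin: centre of its underside, at bench height; z up.
- lid: White plastic lid for the large beaker, lying knob up on the bench, about 40 g: a plug 38 mm in diameter and 8 mm tall underneath, then a disc 75 mm in diameter and 5 mm thick, then a round knob 24 mm in diameter and 30 mm tall on top (43 mm tall in all). Origin: centre of the underside of the plug; z up. When it is on, the disc rests on the beaker's rim and the origin is 72 mm above the beaker's underside.
- jar: Bystander, to be left alone: closed white jar with a screw cap, 48 mm in diameter, 62 mm tall, with a paper band. Origin: centre of its underside.
- stopper: Bystander, to be left alone: solid red-brown rubber stopper, 42 mm across its top, 32 mm tall. Origin: centre of its underside.
- soap: Bystander, to be left alone: green dish-soap bottle, 66 mm in diameter, 190 mm tall, at the right edge of the work. Origin: centre of its underside.
Not all that is in view belongs to the job. Leave any pink or turquoise look-alike of the lid alone.

How it is judged:
By the outcome, as a careful person would: the job done as asked, in the order asked, and still so for the second after the job is handed in, with the robot touching nothing.
It also fails if it takes over 104 s, if anything falls off the work surface, if the arm or the gripper's body presses on something with over 40 N, if the wrist force passes 120 N, or if a joint passes its speed limit or range.

ROBOT

A 7-joint arm with a two-finger parallel gripper is mounted at the origin on the work surface. World frame = base frame: x ahead of the robot, y to its left, z up, the work surface at z = 0. Lengths are in m, angles in rad, forces in N, time in s.
With the tool pointing down it reaches from about 0.425 to 0.875 m from the base axis. Payload 4.7 kg.
Tool frame: the origin (TCP) lies at the very end of the fingers, on their centre line; the grasp point (between the pads) lies 19 mm behind it (grip_point_offset is the distance from the TCP to the grasp point, in m); x points along the fingers, z is the direction in which the jaws open and shut, and the axes are right-handed (so a half turn about x gives the same grasp; the last joint's range is limited). The gripper opens to 87 mm and grips with 3 to 60 N. Pads are 19 mm wide; open, the fingers measure 117 mm over their backs; the gripper's body (75 mm by 190 mm) begins 51 mm behind the grasp point.
Start: joints at [-1.2, 0.321, -0.07, 1.45, 0.023, 1.371, -0.057], TCP at [0.227, 0.609, 0.223] pointing down, gripper open.
Joint ranges: [-2.86, 2.86], [-0.3, 2.09], [-1.38, 1.24], [0.06, 2.45], [-1.56, 4.7], [0.09, 2.05], [-2.69, 2.69]. Speed limits (rad/s): [2.57, 2.57, 3.14, 3.14, 3.14, 3.14, 3.14].

INTERFACE

Orientations are given as a rotation vector (axis times angle).
In Python, from bench import get_state, get_image, calibration, close_job, grip_point_offset gives the robot as it stands.
- The arm moves only by the tool play_rows, never from a script. Its argument "targets" is a list of rows, each an object with "claw": the closure, from 0 (fully open) to 1 (shut); "linear": the shift along the tool's x, y, z as a fraction of full scale, a list of three; "rotation": the turn, a rotation vector about the tool's x, y, z as a fraction of full scale, a list of three. In form: [{"claw": claw, "linear": [x, y, z], "rotation": [wx, wy, wz]}, ...]. A call has 1 to 10 rows; each row shifts and turns the pose as measured when the row begins, along the tool's axes as they then stand; what a row does not reach is not made up. Full scale, the value 1, is 2.5 cm for a shift and 90 degrees for a turn. A row lasts 1/12 s, in which the tool goes at most 41.7 mm and 7.16 degrees, less where a joint would pass 70% of its speed; a pose out of reach is approached as far as the arm can. A call with a number of a shift or a turn outside -1 to 1 is refused whole. A call with a gripper value outside its range is refused whole. The fingers move at their own pace and stop on an object; "newtons" is the grip in N (left out, the last holds). Time passes only in rows, so rows that do not move let the fingers close. It gives the time, the measured TCP pose, the force and the opening at its end, in the units of the state.
- get_state(): the state, without advancing time (a new reading comes with each control period).
- get_image(name): name is "side" or "top" or "wrist"; returns the picture (420x560x3 uint8, blue, green, red); there is no depth.
- calibration(name): a dict with "fx", "fy", "cx", "cy" (pixels), "rvec" (rotation vector, rad) and "tvec" (3), from world to camera coordinates, as OpenCV has them; the wrist camera has in their place "hand_eye" (4x4, takes a point from camera to tool coordinates, whose origin is the TCP and whose axes are the tool frame's). Camera axes: x right, y down, z forward; pixel columns grow to the right and rows downward; lengths in m; the calibration is good to about 2 mm. A picture is of the moment at which its call begins: read the wrist's pose just before it. calibration takes no time and is no camera call.
- close_job(): hands the job in, once; it reports no verdict.
The state is a dict: "time": time; "joint_positions": joint angles; "qd": joint speeds; "joint_torque": joint torques, N m; "position": TCP position; "tool_rot": TCP orientation; "ft_force": force on the tool from outside, world axes, zero at the start; "torque": the same for the moment, N m; "grip_width": opening from 0.0 (shut) to 1.0 (fully open).
Only numpy, scipy, OpenCV 4.12 (cv2) and the standard library are available. Lean on these libraries where they do the work, as an engineer would, in place of code of your own. Each camera call takes 0.05 s, during which the arm holds its last target. There are 200 camera calls.

## Working session

There is one attempt and no reset: what is moved stays moved. The work goes in short steps, Python scripts to look and compute and a tool call to move; the robot and the scene stay as the last step left them, time stands still between calls to the robot, and variables do not carry over. Pictures are saved under pics/ and viewed, about 12 in all and at most 16, crops included, and the job is handed in when it is done.

Besides the shell and the picture viewer there is one more tool, called after "Emit:" as a command line: name --argument value ..., lists and objects as JSON in quotes. play_rows: Moves the arm, as the interface text tells. Shift numbers are shares of 2.5 cm and turn numbers shares of 90 degrees, none past 1 either way. Its arguments: {"type":"object","properties":{"targets":{"type":"array"},"newtons":{"type":"number"}},"required":["targets"]}

```bash
mkdir -p pics; ls
python3 - <<'E'
from bench import *
import cv2
s=get_state();print({k:s[k] for k in('time','position','tool_rot','grip_width')},grip_point_offset)
for n in('top','side','wrist'):
    cv2.imwrite(f'pics/{n}0.png',get_image(n));print(n,calibration(n))
E
```

```text
pics
{'time': 0.0, 'position': array([0.22690696, 0.60850173, 0.22144797]), 'tool_rot': array([-0.94367064,  1.35872057,  0.94165989]), 'grip_width': 1.0001931457169622} 0.0187
top {'fx': 398.84631901941907, 'fy': 398.84631901941907, 'cx': 274.72201244452674, 'cy': 210.2646814654062, 'rvec': array([ 2.15561447, -2.12637387,  0.13932304]), 'tvec': array([-0.12309924,  0.57837738,  1.14866872])}
side {'fx': 521.6242286120026, 'fy': 521.6242286120026, 'cx': 280.659345214943, 'cy': 211.01966416956301, 'rvec': array([ 2.24568666, -0.72140923,  0.28767489]), 'tvec': array([-0.55670367,  0.21329068,  1.22218251])}
wrist {'fx': 299.04091422471174, 'fy': 299.04091422471174, 'cx': 277.4235122299266, 'cy': 211.79127635842568, 'hand_eye': array([[-2.79412561e-04, -2.72658212e-01,  9.62110920e-01,
        -1.62630460e-01],
       [-4.20821089e-04, -9.62110840e-01, -2.72658311e-01,
         7.48004240e-02],
       [ 9.99999872e-01, -4.81060722e-04,  1.54085528e-04,
         6.18859646e-04],
       [ 0.00000000e+00,  0.00000000e+00,  0.00000000e+00,
         1.00000000e+00]])}
```

View pics/top0.png

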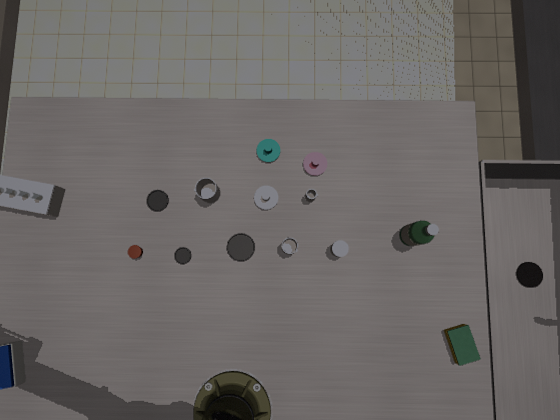

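View pics/side0.png

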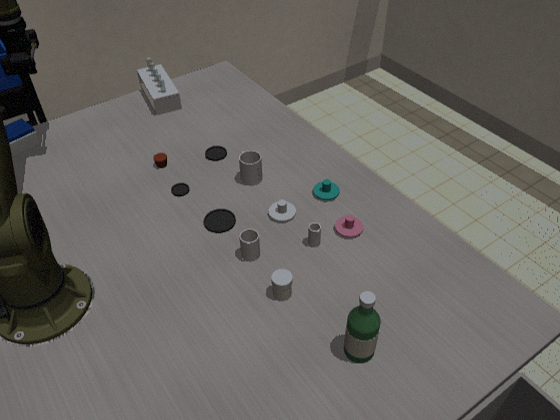

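```bash
cat > h.py <<'E'
from bench import *
import numpy as np, cv2
from scipy.spatial.transform import Rotation as R
def cam(n,s=None):
    c=calibration(n)
    if n=='wrist':
        s=s or get_state(); T=np.eye(4);T[:3,:3]=R.from_rotvec(s['tool_rot']).as_matrix();T[:3,3]=s['position']
        M=T@np.array(c['hand_eye']);Rw,p=M[:3,:3],M[:3,3]
    else:
        Rw=R.from_rotvec(c['rvec']).as_matrix().T;p=-Rw@np.array(c['tvec'])
    return c,Rw,p
def ray(n,uv,z,s=None):
    c,Rw,p=cam(n,s)
    d=Rw@np.array([(uv[0]-c['cx'])/c['fx'],(uv[1]-c['cy'])/c['fy'],1]);return p+d*(z-p[2])/d[2]
def proj(n,P,s=None):
    c,Rw,p=cam(n,s);q=Rw.T@(np.array(P)-p);return np.array([c['fx']*q[0]/q[2]+c['cx'],c['fy']*q[1]/q[2]+c['cy']])
E
python3 - <<'E'
from h import *
s=get_state();print(np.round(R.from_rotvec(s['tool_rot']).as_matrix(),3),'\ncams',cam('top')[2],cam('side')[2])
for n,uv,z in[('bl',(206,187),.08),('bm',(289,245),.07),('bs',(311,193),.06),('dl',(241,247),.009),('dm',(157.5,201),.009),('ds',(183,256),.009),('lid',(266,198),.013)]:print(n,uv,np.round(ray('top',uv,z),3))
for n,uv,z in[('bl',(251,160),.08),('bm',(250,238),.07),('bs',(315,229),.06),('dl',(220,220),.009),('dm',(216,153),.009),('ds',(180,189),.009),('lid',(282,211),.013)]:print('side',n,np.round(ray('side',uv,z),3))
im=cv2.imread('pics/top0.png')[140:280,120:360]
g=cv2.cvtColor(im,cv2.COLOR_BGR2GRAY)
m=(g<75).astype(np.uint8)
for c in cv2.findContours(m,cv2.RETR_EXTERNAL,cv2.CHAIN_APPROX_NONE)[0]:
    if cv2.contourArea(c)>100:
        (u,v),r=cv2.minEnclosingCircle(c);e=cv2.fitEllipse(c);print('dark',np.round(e[0],1)+[120,140],np.round(e[1],1),np.round(ray('top',(e[0][0]+120,e[0][1]+140),.009),3))
cv2.imwrite('pics/c.png',cv2.resize(im,None,fx=3.3,fy=3.3,interpolation=cv2.INTER_CUBIC))
E
```

```text
[[-0.    -0.937  0.349]
 [-0.001  0.349  0.937]
 [-1.    -0.    -0.002]] 
cams [ 0.41047388 -0.13199208  1.21786819] [ 0.04403465 -0.92457777  0.99617211]
bl (206, 187) [0.64  0.085 0.08 ]
bm (289, 245) [ 0.476 -0.158  0.07 ]
bs (311, 193) [ 0.63  -0.222  0.06 ]
dl (241, 247) [ 0.471 -0.014  0.009]
dm (157.5, 201) [0.609 0.247 0.009]
ds (183, 256) [0.441 0.16  0.009]
lid (266, 198) [ 0.622 -0.087  0.013]
side bl [0.632 0.071 0.08 ]
side bm [ 0.472 -0.17   0.07 ]
side bs [ 0.624 -0.232  0.06 ]
side dl [ 0.471 -0.018  0.009]
side dm [0.609 0.241 0.009]
side ds [0.442 0.158 0.009]
side lid [ 0.622 -0.091  0.013]
dark [182.3 255.2] [16.2 16.6] [0.444 0.163 0.009]
dark [135.  251.8] [13.4 14.3] [0.452 0.307 0.009]
dark [240.4 247.1] [27.4 27.7] [ 0.471 -0.013  0.009]
dark [157.2 200.4] [20.9 21.6] [0.611 0.248 0.009]
dark [207.6 195. ] [18.1 24.2] [0.63  0.093 0.009]
dark [204.6 186.6] [15.  17.5] [0.656 0.103 0.009]
```

View pics/c.png

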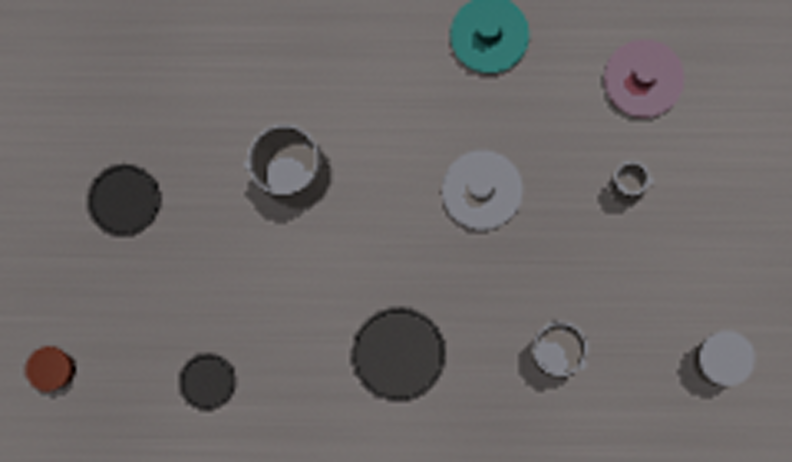

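Emit:
play_rows --targets '[{"claw":0,"linear":[0,-0.67,-0.88],"rotation":[-0.0757,0,0]},{"claw":0,"linear":[0,-0.67,-0.88],"rotation":[-0.0757,0,0]},{"claw":0,"linear":[0,-0.67,-0.88],"rotation":[-0.0757,0,0]},{"claw":0,"linear":[0,-0.67,-0.88],"rotation":[0,0,0]},{"claw":0,"linear":[0,-0.67,-0.88],"rotation":[0,0,0]},{"claw":0,"linear":[0,-0.67,-0.88],"rotation":[0,0,0]},{"claw":0,"linear":[0,-0.67,-0.88],"rotation":[0,0,0]},{"claw":0,"linear":[0,-0.67,-0.88],"rotation":[0,0,0]},{"claw":0,"linear":[0,-0.67,-0.88],"rotation":[0,0,0]},{"claw":0,"linear":[0,-0.67,-0.88],"rotation":[0,0,0]}]' --newtons 15

```text
time: 0.98
position: [0.3775, 0.3762, 0.2161]
tool_rot: [-1.232, 1.204, 1.237]
ft_force: [0.1, 0.1, -0.5]
grip_width: 1.0
```

Emit:
play_rows --targets '[{"claw":0,"linear":[0.1,-0.7,-0.88],"rotation":[0,0,0]},{"claw":0,"linear":[0.1,-0.7,-0.88],"rotation":[0,0,0]},{"claw":0,"linear":[0.1,-0.7,-0.88],"rotation":[0,0,0]},{"claw":0,"linear":[0.1,-0.7,-0.88],"rotation":[0,0,0]},{"claw":0,"linear":[0.1,-0.7,-0.88],"rotation":[0,0,0]},{"claw":0,"linear":[0.1,-0.7,-0.88],"rotation":[0,0,0]},{"claw":0,"linear":[0.1,-0.7,-0.88],"rotation":[0,0,0]},{"claw":0,"linear":[0.1,-0.7,-0.88],"rotation":[0,0,0]},{"claw":0,"linear":[0.1,-0.7,-0.88],"rotation":[0,0,0]},{"claw":0,"linear":[0.1,-0.7,-0.88],"rotation":[0,0,0]}]'

```text
time: 1.82
position: [0.5651, 0.149, 0.1884]
tool_rot: [-1.232, 1.204, 1.238]
ft_force: [0.6, 0.6, 0.6]
grip_width: 1.001
```

Emit:
play_rows --targets '[{"claw":0,"linear":[0.1,-0.7,-0.88],"rotation":[0,0,0]},{"claw":0,"linear":[0.1,-0.7,-0.88],"rotation":[0,0,0]},{"claw":0,"linear":[0.0,-0.5,-0.5],"rotation":[0,0,0]},{"claw":0,"linear":[0,0,0],"rotation":[0,0,0]},{"claw":0,"linear":[0,0,0],"rotation":[0,0,0]}]'

```text
time: 2.23
position: [0.6181, 0.0824, 0.1802]
tool_rot: [-1.227, 1.215, 1.23]
ft_force: [0.5, 0.2, -0.7]
grip_width: 1.001
```

```bash
cat > look.py <<'E'
import sys
from h import *
s=get_state();im=get_image('wrist');cv2.imwrite(f'pics/{sys.argv[1]}.png',im)
A=R.from_rotvec(s['tool_rot']).as_matrix()
print('t',s['time'],np.round(s['position'],4),'w',round(s['grip_width'],3),'F',np.round(s['ft_force'],1))
T=np.array([[0,-1,0],[0,0,1],[-1,0,0.]]);print('rot to square (frac)',np.round((R.from_matrix(A.T@T)).as_rotvec()/(np.pi/2),4))
E
python3 look.py w1
```

```text
t 2.2333 [0.6181 0.0824 0.1802] w 1.001 F [ 0.5  0.2 -0.7]
rot to square (frac) [ 0.0141 -0.0062 -0.0076]
```

View pics/w1.png

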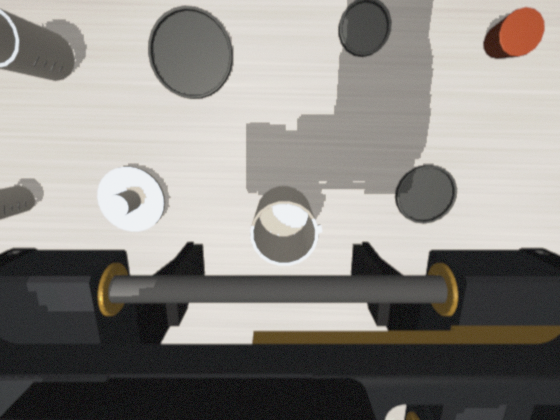

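Run:
```python
from h import *
for n,uv,z in[('bl',(285,232),.08),('dl',(191,52),.009),('dm',(425.5,193.5),.009),('ds',(365,27.5),.009),('lid',(131,198),.013)]:print(n,np.round(ray('wrist',uv,z),4))
```

```text
bl [0.636  0.0895 0.08  ]
dl [ 0.4701 -0.0097  0.009 ]
dm [0.6103 0.2493 0.009 ]
ds [0.4446 0.1643 0.009 ]
lid [ 0.6227 -0.0851  0.013 ]
```

Emit:
play_rows --targets '[{"claw":0,"linear":[0.4,-0.4,0.12],"rotation":[0.0141,-0.006,-0.0076]},{"claw":0,"linear":[0.5,-0.36,0.12],"rotation":[0,0,0]},{"claw":0,"linear":[0.3,0,0],"rotation":[0,0,0]},{"claw":0,"linear":[0,0,0],"rotation":[0,0,0]}]'

```text
time: 2.62
position: [0.6344, 0.095, 0.1499]
tool_rot: [-1.211, 1.204, 1.216]
ft_force: [-0.8, -0.2, -0.3]
grip_width: 1.004
```

Emit:
play_rows --targets '[{"claw":0,"linear":[0.4,-0.06,-0.26],"rotation":[0,0,0]},{"claw":0,"linear":[0.8,0,0],"rotation":[0,0,0]},{"claw":0,"linear":[0.8,0,0],"rotation":[0,0,0]},{"claw":0,"linear":[0.8,0,0],"rotation":[0,0,0]},{"claw":0,"linear":[0.8,0,0],"rotation":[0,0,0]},{"claw":0,"linear":[0.5,0,0],"rotation":[0,0,0]},{"claw":0,"linear":[0,0,0],"rotation":[0,0,0]}]'

```text
time: 3.2
position: [0.6335, 0.0917, 0.0451]
tool_rot: [-1.215, 1.196, 1.221]
ft_force: [-0.6, -1.1, -1.3]
grip_width: 1.001
```

Emit:
play_rows --targets '[{"claw":1,"linear":[0,0,0],"rotation":[0,0,0]},{"claw":1,"linear":[0,0,0],"rotation":[0,0,0]},{"claw":1,"linear":[0,0,0],"rotation":[0,0,0]},{"claw":1,"linear":[0,0,0],"rotation":[0,0,0]},{"claw":1,"linear":[0,0,0],"rotation":[0,0,0]},{"claw":1,"linear":[0,0,0],"rotation":[0,0,0]}]' --newtons 12

```text
time: 3.7
position: [0.6355, 0.0916, 0.0496]
tool_rot: [-1.217, 1.191, 1.218]
ft_force: [-0.8, 0.8, -0.8]
grip_width: 0.741
```

Emit:
play_rows --targets '[{"claw":1,"linear":[-0.6,0,0],"rotation":[0,0,0]},{"claw":1,"linear":[-0.8,0,0],"rotation":[0,0,0]},{"claw":1,"linear":[-0.4,0.5,-0.3],"rotation":[0,0,0]},{"claw":1,"linear":[0,0.9,-0.55],"rotation":[0,0,0]},{"claw":1,"linear":[0,0.9,-0.55],"rotation":[0,0,0]},{"claw":1,"linear":[0,0.9,-0.55],"rotation":[0,0,0]},{"claw":1,"linear":[0,0.9,-0.55],"rotation":[0,0,0]},{"claw":1,"linear":[0,0.9,-0.55],"rotation":[0,0,0]},{"claw":1,"linear":[0,0.9,-0.55],"rotation":[0,0,0]},{"claw":1,"linear":[0,0.5,-0.4],"rotation":[0,0,0]}]' --newtons 15

```text
time: 4.53
position: [0.475, -0.0107, 0.0964]
tool_rot: [-1.224, 1.179, 1.217]
ft_force: [-0.6, -1.1, -1.0]
grip_width: 0.739
```

Emit:
play_rows --targets '[{"claw":1,"linear":[0,0,0],"rotation":[0,0,0]},{"claw":1,"linear":[0,0,0],"rotation":[0,0,0]},{"claw":1,"linear":[0,0,0],"rotation":[0,0,0]}]'

```text
time: 4.78
position: [0.473, -0.0129, 0.0976]
tool_rot: [-1.22, 1.179, 1.214]
ft_force: [-0.3, 0.1, -1.1]
grip_width: 0.742
```

```bash
python3 look.py w2
```

```text
t 4.7833 [ 0.473  -0.0129  0.0976] w 0.742 F [-0.3  0.1 -1.1]
rot to square (frac) [0.01   0.0083 0.0115]
```

View pics/w2.png

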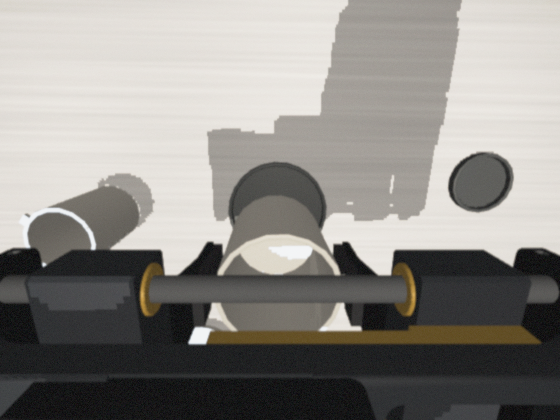

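Run:
```python
from h import *
print(ray('wrist',(280,235),.13),ray('wrist',(220,285),.13),ray('wrist',(340,285),.13),'dish',ray('wrist',(230,205),.009),ray('wrist',(327,205),.009),ray('wrist',(278,163),.009),'bm',ray('wrist',(60,240),.07),'ds',ray('wrist',(480.5,181.5),.009))
```

```text
[ 0.44617137 -0.01165248  0.13      ] [ 0.47245362 -0.04029562  0.13      ] [0.4719732  0.01812564 0.13      ] dish [ 0.46604453 -0.05199939  0.009     ] [0.46500777 0.0321508  0.009     ] [ 0.42926008 -0.01105006  0.009     ] bm [ 0.47477933 -0.15791262  0.07      ] ds [0.44254711 0.16235908 0.009     ]
```

Emit:
play_rows --targets '[{"claw":1,"linear":[0.4,0.1,0],"rotation":[0.008,0.007,0.01]},{"claw":1,"linear":[0.4,0,0],"rotation":[0,0,0]},{"claw":1,"linear":[0.4,0,0],"rotation":[0,0,0]},{"claw":1,"linear":[0.2,0,0],"rotation":[0,0,0]},{"claw":1,"linear":[0,0,0],"rotation":[0,0,0]}]'

```text
time: 5.25
position: [0.4735, -0.0099, 0.0585]
tool_rot: [-1.215, 1.205, 1.213]
ft_force: [-0.2, 0.3, -1.1]
grip_width: 0.74
```

Emit:
play_rows --targets '[{"claw":1,"linear":[0.06,0.16,-0.04],"rotation":[0,0,0]},{"claw":1,"linear":[0.06,0,0],"rotation":[0,0,0]},{"claw":1,"linear":[0.06,0,0],"rotation":[0,0,0]},{"claw":1,"linear":[0.06,0,0],"rotation":[0,0,0]}]'

```text
time: 5.58
position: [0.4686, -0.0112, 0.051]
tool_rot: [-1.215, 1.207, 1.214]
ft_force: [-2.0, -1.5, 8.9]
grip_width: 0.741
```

Emit:
play_rows --targets '[{"claw":1,"linear":[-0.02,0,0],"rotation":[0,0,0]},{"claw":0.15,"linear":[0,0,0],"rotation":[0,0,0]},{"claw":0.0,"linear":[0,0,0],"rotation":[0,0,0]},{"claw":0,"linear":[0,0,0],"rotation":[0,0,0]},{"claw":0,"linear":[0,0,0],"rotation":[0,0,0]},{"claw":0,"linear":[-0.5,0,0],"rotation":[0,0,0]},{"claw":0,"linear":[-1,0,0],"rotation":[0,0,0]},{"claw":0,"linear":[-1,0,0],"rotation":[0,0,0]},{"claw":0,"linear":[-1,0,0],"rotation":[0,0,0]},{"claw":0,"linear":[-0.5,0,0],"rotation":[0,0,0]}]'

```text
time: 6.42
position: [0.4666, -0.0114, 0.1534]
tool_rot: [-1.213, 1.212, 1.217]
ft_force: [0.7, 0.6, -0.1]
grip_width: 0.998
```

Emit:
play_rows --targets '[{"claw":0,"linear":[0,-0.06,-0.9],"rotation":[0,0,0]},{"claw":0,"linear":[0,-0.06,-0.9],"rotation":[0,0,0]},{"claw":0,"linear":[0,-0.06,-0.9],"rotation":[0,0,0]},{"claw":0,"linear":[0,-0.06,-0.9],"rotation":[0,0,0]},{"claw":0,"linear":[0,-0.06,-0.9],"rotation":[0,0,0]},{"claw":0,"linear":[0,-0.06,-0.9],"rotation":[0,0,0]},{"claw":0,"linear":[0,0,-0.45],"rotation":[0,0,0]},{"claw":0,"linear":[0,0,0],"rotation":[0,0,0]},{"claw":0,"linear":[0,0,0],"rotation":[0,0,0]}]'

```text
time: 7.17
position: [0.4818, -0.162, 0.1605]
tool_rot: [-1.222, 1.197, 1.211]
ft_force: [0.3, 0.0, -0.5]
grip_width: 0.997
```

```bash
python3 look.py w3
```

```text
t 7.1667 [ 0.4818 -0.162   0.1605] w 0.997 F [ 0.3  0.  -0.5]
rot to square (frac) [0.0071 0.     0.0058]
```

View pics/w3.png

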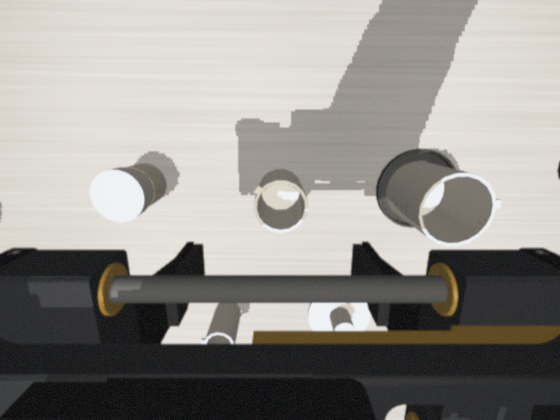

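Run:
```python
from h import *
print(ray('wrist',(281,205),.07),'bl rim',ray('wrist',(455,208),.083),ray('wrist',(417,205),.083),ray('wrist',(496,208),.083))
```

```text
[ 0.47354597 -0.15810909  0.07      ] bl rim [ 0.47099778 -0.01363095  0.083     ] [ 0.46877782 -0.04558904  0.083     ] [0.47061172 0.0204535  0.083     ]
```

Emit:
play_rows --targets '[{"claw":0,"linear":[0.5,0.3,0.14],"rotation":[0.006,0,0.005]},{"claw":0,"linear":[0.8,0,0],"rotation":[0,0,0]},{"claw":0,"linear":[0.9,0,0],"rotation":[0,0,0]},{"claw":0,"linear":[0.9,0,0],"rotation":[0,0,0]},{"claw":0,"linear":[0.9,0,0],"rotation":[0,0,0]},{"claw":0,"linear":[0.7,0,0],"rotation":[0,0,0]},{"claw":0,"linear":[0.1,0,0],"rotation":[0,0,0]},{"claw":0,"linear":[0,0,0],"rotation":[0,0,0]}]'

```text
time: 7.88
position: [0.4778, -0.1457, 0.0375]
tool_rot: [-1.221, 1.192, 1.22]
ft_force: [0.4, 0.4, 0.7]
grip_width: 0.999
```

Emit:
play_rows --targets '[{"claw":1,"linear":[0,0,0],"rotation":[0,0,0]},{"claw":1,"linear":[0,0,0],"rotation":[0,0,0]},{"claw":1,"linear":[0,0,0],"rotation":[0,0,0]},{"claw":1,"linear":[0,0,0],"rotation":[0,0,0]},{"claw":1,"linear":[0,0,0],"rotation":[0,0,0]},{"claw":1,"linear":[0,0,0],"rotation":[0,0,0]},{"claw":1,"linear":[0,0,0],"rotation":[0,0,0]}]' --newtons 12

```text
time: 8.47
position: [0.482, -0.1445, 0.0429]
tool_rot: [-1.227, 1.184, 1.216]
ft_force: [0.3, 0.1, -0.4]
grip_width: 0.558
```

Emit:
play_rows --targets '[{"claw":0.2,"linear":[0.04,0,0],"rotation":[0,0,0]},{"claw":0.2,"linear":[0.04,0,0],"rotation":[0,0,0]},{"claw":0.2,"linear":[0.04,0,0],"rotation":[0,0,0]},{"claw":0.2,"linear":[0.04,0.2,0],"rotation":[0.01,0.006,0.005]},{"claw":0.2,"linear":[0.04,0.2,0],"rotation":[0,0,0]},{"claw":0.2,"linear":[0.04,0,0],"rotation":[0,0,0]}]'

```text
time: 8.97
position: [0.4718, -0.1449, 0.0366]
tool_rot: [-1.218, 1.205, 1.205]
ft_force: [1.3, 0.5, 0.0]
grip_width: 0.79
```

```bash
python3 look.py w4
```

```text
t 8.9667 [ 0.4718 -0.1449  0.0366] w 0.79 F [1.3 0.5 0. ]
rot to square (frac) [ 0.0023 -0.0024  0.0048]
```

View pics/w4.png

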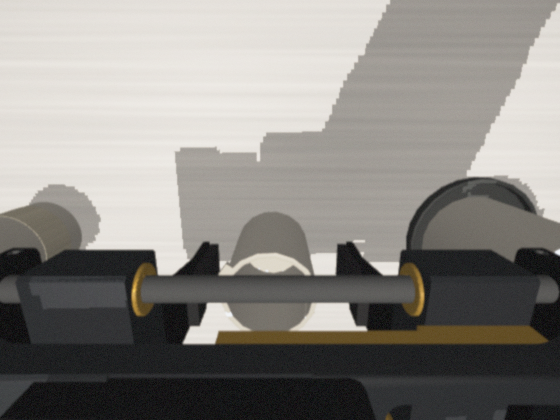

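Run:
```python
from h import *
print(ray('wrist',(272,253),.07),ray('wrist',(225,290),.07),ray('wrist',(313,290),.07))
```

```text
[ 0.45392144 -0.14658666  0.07      ] [ 0.47351142 -0.16941347  0.07      ] [ 0.47327772 -0.12675703  0.07      ]
```

Emit:
play_rows --targets '[{"claw":1,"linear":[0.02,0,0],"rotation":[0,0,0]},{"claw":1,"linear":[0.02,0,0],"rotation":[0,0,0]},{"claw":1,"linear":[0.02,0,0],"rotation":[0,0,0]},{"claw":1,"linear":[0.02,0,0],"rotation":[0,0,0]}]' --newtons 15

```text
time: 9.35
position: [0.4726, -0.1449, 0.0343]
tool_rot: [-1.219, 1.203, 1.204]
ft_force: [-0.6, -0.9, 0.2]
grip_width: 0.581
```

Emit:
play_rows --targets '[{"claw":1,"linear":[-0.3,0,0],"rotation":[0,0,0]},{"claw":1,"linear":[-0.8,0,0],"rotation":[0,0,0]},{"claw":1,"linear":[-0.9,0,0],"rotation":[0,0,0]},{"claw":1,"linear":[-0.9,0,0],"rotation":[0,0,0]},{"claw":1,"linear":[-0.9,0,0],"rotation":[0,0,0]},{"claw":1,"linear":[-0.8,0,0],"rotation":[0,0,0]},{"claw":1,"linear":[0,-0.3,0.6],"rotation":[0,0,0]},{"claw":1,"linear":[0,-0.35,0.95],"rotation":[0,0,0]},{"claw":1,"linear":[0,-0.35,0.95],"rotation":[0,0,0]},{"claw":1,"linear":[0,-0.35,0.95],"rotation":[0,0,0]}]'

```text
time: 10.18
position: [0.5047, -0.0636, 0.1603]
tool_rot: [-1.21, 1.21, 1.19]
ft_force: [0.9, -0.4, -0.0]
grip_width: 0.538
```

Emit:
play_rows --targets '[{"claw":1,"linear":[0,-0.35,0.95],"rotation":[0,0,0]},{"claw":1,"linear":[0,-0.35,0.95],"rotation":[0,0,0]},{"claw":1,"linear":[0,-0.35,0.95],"rotation":[0,0,0]},{"claw":1,"linear":[0,-0.35,0.95],"rotation":[0,0,0]},{"claw":1,"linear":[0,-0.35,0.95],"rotation":[0,0,0]},{"claw":1,"linear":[0,-0.35,0.95],"rotation":[0,0,0]},{"claw":1,"linear":[0,-0.35,0.95],"rotation":[0,0,0]},{"claw":1,"linear":[0,-0.35,0.95],"rotation":[0,0,0]},{"claw":1,"linear":[0,-0.35,0.95],"rotation":[0,0,0]},{"claw":1,"linear":[0,-0.35,0.95],"rotation":[0,0,0]}]'

```text
time: 11.02
position: [0.5991, 0.1839, 0.1674]
tool_rot: [-1.21, 1.206, 1.185]
ft_force: [-0.2, 0.6, 0.1]
grip_width: 0.54
```

Emit:
play_rows --targets '[{"claw":1,"linear":[0,-0.1,0.8],"rotation":[0,0.003,0.008]},{"claw":1,"linear":[0.3,-0.1,0.8],"rotation":[0,0,0]},{"claw":1,"linear":[0.7,-0.1,0.7],"rotation":[0,0,0]},{"claw":1,"linear":[0.8,0,0.2],"rotation":[0,0,0]},{"claw":1,"linear":[0.7,0,0],"rotation":[0,0,0]},{"claw":1,"linear":[0.4,0,0],"rotation":[0,0,0]},{"claw":1,"linear":[0.02,0,0],"rotation":[0,0,0]}]'

```text
time: 11.6
position: [0.6096, 0.2602, 0.0954]
tool_rot: [-1.214, 1.206, 1.199]
ft_force: [1.3, -0.0, -0.3]
grip_width: 0.536
```

```bash
python3 look.py w5
```

```text
t 11.6 [0.6096 0.2602 0.0954] w 0.536 F [ 1.3 -0.  -0.3]
rot to square (frac) [-0.0018 -0.0022  0.0058]
```

View pics/w5.png

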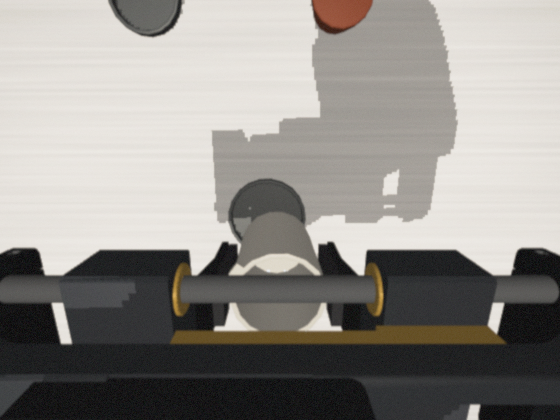

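Run:
```python
from h import *
print('rim',ray('wrist',(278,252),.131)+[.024,0,0],'base',ray('wrist',(278,212),.061)+[.024,0,0],'dish',ray('wrist',(267,179),.009)+[.034,0,0])
```

```text
rim [0.61449201 0.2612516  0.131     ] base [0.61589302 0.26118256 0.061     ] dish [0.61225622 0.25191937 0.009     ]
```

Emit:
play_rows --targets '[{"claw":1,"linear":[0.2,0.16,-0.44],"rotation":[0,0,0.005]},{"claw":1,"linear":[0.5,0,0],"rotation":[0,0,0]},{"claw":1,"linear":[0.6,0,0],"rotation":[0,0,0]},{"claw":1,"linear":[0.4,0,0],"rotation":[0,0,0]},{"claw":1,"linear":[0.1,0,0],"rotation":[0,0,0]},{"claw":1,"linear":[0.02,0,0],"rotation":[0,0,0]}]'

```text
time: 12.15
position: [0.6096, 0.2441, 0.053]
tool_rot: [-1.207, 1.208, 1.195]
ft_force: [-0.2, 0.2, -1.0]
grip_width: 0.538
```

Emit:
play_rows --targets '[{"claw":1,"linear":[0.15,0.14,0.15],"rotation":[0,0,0]},{"claw":1,"linear":[0.15,0,0],"rotation":[0,0,0]},{"claw":1,"linear":[0.08,0,0],"rotation":[0,0,0]},{"claw":1,"linear":[0.06,0,0],"rotation":[0,0,0]},{"claw":1,"linear":[0.05,0,0],"rotation":[0,0,0]}]'

```text
time: 12.57
position: [0.607, 0.2487, 0.0416]
tool_rot: [-1.207, 1.205, 1.194]
ft_force: [0.9, -0.2, -0.9]
grip_width: 0.541
```

Emit:
play_rows --targets '[{"claw":1,"linear":[0.06,0,0],"rotation":[0,0,0]},{"claw":1,"linear":[0.06,0,0],"rotation":[0,0,0]},{"claw":1,"linear":[0.06,0,0],"rotation":[0,0,0]}]'

```text
time: 12.82
position: [0.6081, 0.2486, 0.0389]
tool_rot: [-1.208, 1.204, 1.193]
ft_force: [-3.5, -1.4, 8.2]
grip_width: 0.537
```

Contact; release and rise, checking.

Emit:
play_rows --targets '[{"claw":1,"linear":[-0.02,0,0],"rotation":[0,0,0]},{"claw":0.3,"linear":[0,0,0],"rotation":[0,0,0]},{"claw":0.15,"linear":[0.02,0,0],"rotation":[0,0,0]},{"claw":0.15,"linear":[0,0,0],"rotation":[0,0,0]},{"claw":0.15,"linear":[-0.5,0,0],"rotation":[0,0,0]},{"claw":0,"linear":[-1,0,0],"rotation":[0,0,0]},{"claw":0,"linear":[-1,0,0],"rotation":[0,0,0]},{"claw":0,"linear":[-1,0,0],"rotation":[0,0,0]},{"claw":0,"linear":[-1,0,0],"rotation":[0,0,0]},{"claw":0,"linear":[-0.3,0,0],"rotation":[0,0,0]}]'

```text
time: 13.65
position: [0.6046, 0.2477, 0.1639]
tool_rot: [-1.208, 1.209, 1.195]
ft_force: [-0.4, -0.3, 1.5]
grip_width: 0.994
```

```bash
python3 look.py w6
```

```text
t 13.65 [0.6046 0.2477 0.1639] w 0.994 F [-0.4 -0.3  1.5]
rot to square (frac) [-0.0061 -0.0015  0.0052]
```

View pics/w6.png

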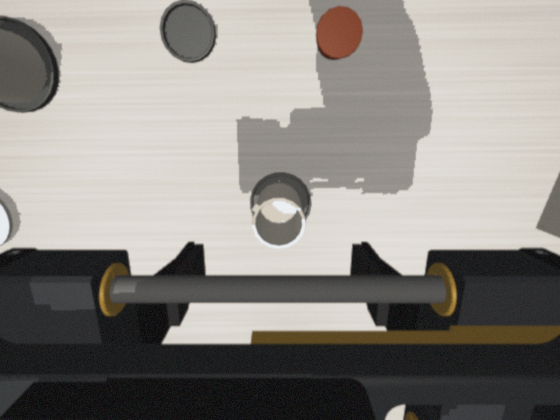

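Run:
```python
from h import *
print('bm rim',ray('wrist',(278,223),.073),'dish',ray('wrist',(280,201),.009),'dl proj',proj('wrist',(.4705,-.012,.009)),'bl rim',proj('wrist',(.471,-.012,.083)),'lid',proj('wrist',(.622,-.087,.013)))
im=get_image('top')[140:280,120:360];cv2.imwrite('pics/t2.png',cv2.resize(im,None,fx=3.3,fy=3.3,interpolation=cv2.INTER_CUBIC))
```

```text
bm rim [0.61358015 0.2487857  0.073     ] dish [0.60966609 0.25103695 0.009     ] dl proj [ 6.65961502 63.86682789] bl rim [-81.47514481  45.02522924] lid [-28.03631459 215.67731741]
```

View pics/t2.png

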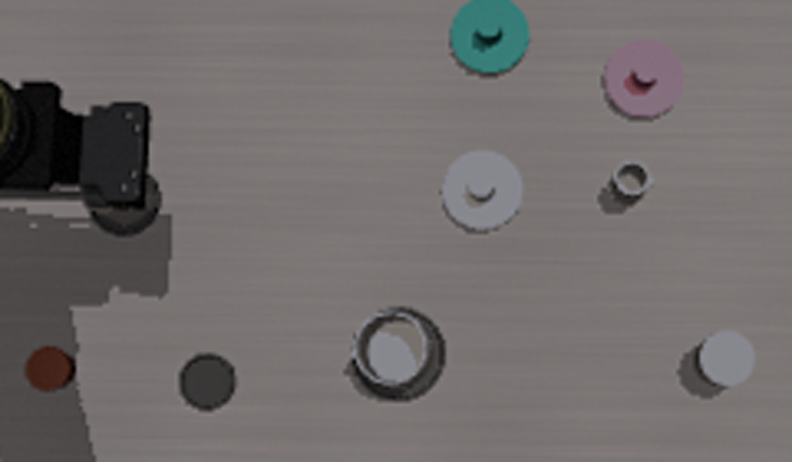

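Emit:
play_rows --targets '[{"claw":0,"linear":[0,-0.04,-0.95],"rotation":[-0.005,0,0.005]},{"claw":0,"linear":[0,-0.04,-0.95],"rotation":[0,0,0]},{"claw":0,"linear":[0,-0.04,-0.95],"rotation":[0,0,0]},{"claw":0,"linear":[0,-0.04,-0.95],"rotation":[0,0,0]},{"claw":0,"linear":[0,-0.04,-0.95],"rotation":[0,0,0]},{"claw":0,"linear":[0,-0.04,-0.95],"rotation":[0,0,0]},{"claw":0,"linear":[0,-0.04,-0.95],"rotation":[0,0,0]},{"claw":0,"linear":[0,-0.04,-0.95],"rotation":[0,0,0]},{"claw":0,"linear":[0,-0.04,-0.95],"rotation":[0,0,0]},{"claw":0,"linear":[0,-0.04,-0.95],"rotation":[0,0,0]}]'

```text
time: 14.58
position: [0.6037, 0.0092, 0.1437]
tool_rot: [-1.21, 1.226, 1.238]
ft_force: [1.2, 0.5, 0.0]
grip_width: 1.001
```

Emit:
play_rows --targets '[{"claw":0,"linear":[0,-0.04,-0.95],"rotation":[0,0,0]},{"claw":0,"linear":[0,-0.04,-0.95],"rotation":[0,0,0]},{"claw":0,"linear":[0,-0.04,-0.95],"rotation":[0,0,0]},{"claw":0,"linear":[0,-0.04,-0.95],"rotation":[0,0,0]},{"claw":0,"linear":[0,-0.04,-0.95],"rotation":[0,0,0]},{"claw":0,"linear":[0,-0.04,-0.95],"rotation":[0,0,0]},{"claw":0,"linear":[0,-0.04,-0.95],"rotation":[0,0,0]},{"claw":0,"linear":[0,-0.04,-0.95],"rotation":[0,0,0]},{"claw":0,"linear":[0,0,0],"rotation":[0,0,0]},{"claw":0,"linear":[0,0,0],"rotation":[0,0,0]}]'

```text
time: 15.42
position: [0.6004, -0.1963, 0.1241]
tool_rot: [-1.189, 1.255, 1.254]
ft_force: [-0.3, 0.9, -0.4]
grip_width: 1.0
```

```bash
python3 look.py w7
```

```text
t 15.4167 [ 0.6004 -0.1963  0.1241] w 1.0 F [-0.3  0.9 -0.4]
rot to square (frac) [ 0.0033 -0.004  -0.0377]
```

View pics/w7.png

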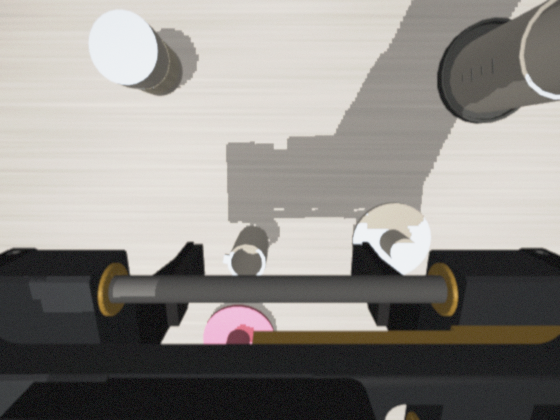

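Run:
```python
from h import *
print('bs rim',ray('wrist',(248,262),.06),'lid disc',ray('wrist',(392,241),.013), 'knob',ray('wrist',(404,251),.043))
```

```text
bs rim [ 0.62815287 -0.22075308  0.06      ] lid disc [ 0.62445704 -0.0859216   0.013     ] knob [ 0.62384026 -0.08655065  0.043     ]
```

Emit:
play_rows --targets '[{"claw":0,"linear":[0,-0.5,-0.5],"rotation":[0.003,-0.004,-0.0377]},{"claw":0,"linear":[0,-0.5,-0.5],"rotation":[0,0,0]},{"claw":0,"linear":[0,0,0],"rotation":[0,0,0]}]'

```text
time: 15.72
position: [0.6247, -0.2169, 0.1196]
tool_rot: [-1.209, 1.207, 1.217]
ft_force: [0.0, 0.9, -0.9]
grip_width: 0.998
```

Emit:
play_rows --targets '[{"claw":0,"linear":[0.4,-0.12,-0.16],"rotation":[0,0,-0.003]},{"claw":0,"linear":[0.8,0,0],"rotation":[0,0,0]},{"claw":0,"linear":[0.8,0,0],"rotation":[0,0,0]},{"claw":0,"linear":[0.8,0,0],"rotation":[0,0,0]},{"claw":0,"linear":[0.6,0,0],"rotation":[0,0,0]}]'

```text
time: 16.13
position: [0.6302, -0.214, 0.0315]
tool_rot: [-1.217, 1.194, 1.217]
ft_force: [0.6, 0.9, -0.2]
grip_width: 1.004
```

Emit:
play_rows --targets '[{"claw":0.2,"linear":[0.2,0.05,-0.22],"rotation":[0.005,0.003,0.004]},{"claw":0.4,"linear":[0.1,0,0],"rotation":[0,0,0]},{"claw":1,"linear":[0.03,0.02,0],"rotation":[0,0,0]},{"claw":1,"linear":[0.03,0.02,0],"rotation":[0,0,0]},{"claw":1,"linear":[0.03,0.02,0],"rotation":[0,0,0]},{"claw":1,"linear":[0.03,0.02,0],"rotation":[0,0,0]},{"claw":1,"linear":[0.03,0.02,0],"rotation":[0,0,0]},{"claw":1,"linear":[0.03,0.02,0],"rotation":[0,0,0]},{"claw":1,"linear":[0.03,0.02,0],"rotation":[0,0,0]}]' --newtons 12

```text
time: 16.88
position: [0.6241, -0.2146, 0.0154]
tool_rot: [-1.211, 1.205, 1.221]
ft_force: [-0.2, 0.4, 0.3]
grip_width: 0.398
```

Emit:
play_rows --targets '[{"claw":1,"linear":[0,0.02,0],"rotation":[0,0,-0.003]},{"claw":1,"linear":[-0.3,0,0],"rotation":[0,0,0]},{"claw":1,"linear":[-0.8,0,0],"rotation":[0,0,0]},{"claw":1,"linear":[-0.9,0,0],"rotation":[0,0,0]},{"claw":1,"linear":[-0.9,0,0],"rotation":[0,0,0]},{"claw":1,"linear":[-0.9,0,0],"rotation":[0,0,0]},{"claw":1,"linear":[-0.9,0,0],"rotation":[0,0,0]},{"claw":1,"linear":[-0.3,0.2,0.5],"rotation":[0,0,0]},{"claw":1,"linear":[0,0.4,0.94],"rotation":[0,0,0]},{"claw":1,"linear":[0,0.4,0.94],"rotation":[0,0,0]}]' --newtons 15

```text
time: 17.72
position: [0.5967, -0.1627, 0.1509]
tool_rot: [-1.21, 1.209, 1.204]
ft_force: [0.1, 0.7, -0.8]
grip_width: 0.359
```

Emit:
play_rows --targets '[{"claw":1,"linear":[0,0.46,0.94],"rotation":[0,0,0]},{"claw":1,"linear":[0,0.46,0.94],"rotation":[0,0,0]},{"claw":1,"linear":[0,0.46,0.94],"rotation":[0,0,0]},{"claw":1,"linear":[0,0.46,0.94],"rotation":[0,0,0]},{"claw":1,"linear":[0,0.46,0.94],"rotation":[0,0,0]},{"claw":1,"linear":[0,0.46,0.94],"rotation":[0,0,0]},{"claw":1,"linear":[0,0.46,0.94],"rotation":[0,0,0]},{"claw":1,"linear":[0,0.46,0.94],"rotation":[0,0,0]},{"claw":1,"linear":[0,0.46,0.94],"rotation":[0,0,0]},{"claw":1,"linear":[0,0.46,0.94],"rotation":[0,0,0]}]'

```text
time: 18.55
position: [0.4778, 0.0802, 0.1584]
tool_rot: [-1.209, 1.202, 1.191]
ft_force: [0.4, 0.6, -0.0]
grip_width: 0.361
```

Emit:
play_rows --targets '[{"claw":1,"linear":[0,0.4,0.9],"rotation":[0,0,0.006]},{"claw":1,"linear":[0,0.4,0.9],"rotation":[0,0,0]},{"claw":1,"linear":[0.4,0.35,0.8],"rotation":[0,0,0]},{"claw":1,"linear":[0.8,0.2,0.3],"rotation":[0,0,0]},{"claw":1,"linear":[0.8,0,0],"rotation":[0,0,0]},{"claw":1,"linear":[0.8,0,0],"rotation":[0,0,0]},{"claw":1,"linear":[0.3,0,0],"rotation":[0,0,0]},{"claw":1,"linear":[0.02,0,0],"rotation":[0,0,0]}]'

```text
time: 19.22
position: [0.4426, 0.1648, 0.0854]
tool_rot: [-1.21, 1.19, 1.201]
ft_force: [-0.7, -1.0, -0.3]
grip_width: 0.361
```

```bash
python3 look.py w8
```

```text
t 19.2167 [0.4426 0.1648 0.0854] w 0.361 F [-0.7 -1.  -0.3]
rot to square (frac) [-0.      0.0062  0.0107]
```

View pics/w8.png

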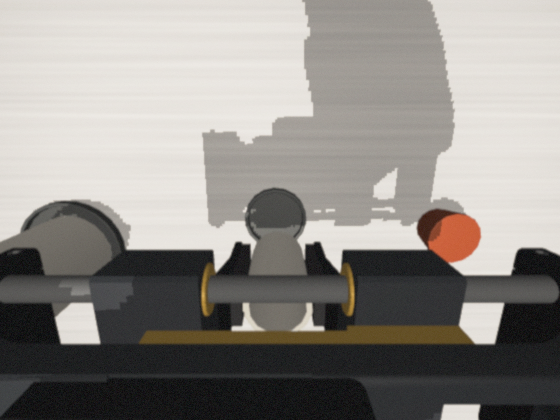

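Run:
```python
from h import *
print('base',ray('wrist',(279,230),.07)+[.016,0,0],'dish',ray('wrist',(276,188),.009)+[.026,0,0])
```

```text
base [0.44694868 0.16658858 0.07      ] dish [0.44317837 0.16506537 0.009     ]
```

Emit:
play_rows --targets '[{"claw":1,"linear":[0.5,0,0],"rotation":[0,0.006,0.01]},{"claw":1,"linear":[0.6,0,0],"rotation":[0,0,0]},{"claw":1,"linear":[0.5,0,0],"rotation":[0,0,0]},{"claw":1,"linear":[0.3,0,0],"rotation":[0,0,0]},{"claw":1,"linear":[0.02,0,0],"rotation":[0,0,0]}]'

```text
time: 19.68
position: [0.4491, 0.1653, 0.0435]
tool_rot: [-1.208, 1.199, 1.2]
ft_force: [-0.5, -0.4, -0.2]
grip_width: 0.358
```

Emit:
play_rows --targets '[{"claw":1,"linear":[0.1,0.25,-0.03],"rotation":[0,0.001,0.005]},{"claw":1,"linear":[0.2,0.15,0],"rotation":[0,0,0]},{"claw":1,"linear":[0.3,0,0],"rotation":[0,0,0]},{"claw":1,"linear":[0.12,0,0],"rotation":[0,0,0]},{"claw":1,"linear":[0.06,0,0],"rotation":[0,0,0]}]'

```text
time: 20.1
position: [0.4408, 0.1652, 0.026]
tool_rot: [-1.204, 1.202, 1.202]
ft_force: [0.0, 0.0, -0.0]
grip_width: 0.362
```

Emit:
play_rows --targets '[{"claw":1,"linear":[0.14,0,0],"rotation":[0,0,0]},{"claw":1,"linear":[0.08,0,0],"rotation":[0,0,0]},{"claw":1,"linear":[0.06,0,0],"rotation":[0,0,0]},{"claw":1,"linear":[0.06,0,0],"rotation":[0,0,0]}]'

```text
time: 20.43
position: [0.4416, 0.1655, 0.0179]
tool_rot: [-1.204, 1.201, 1.202]
ft_force: [-5.5, -3.1, 18.7]
grip_width: 0.366
```

Emit:
play_rows --targets '[{"claw":1,"linear":[-0.03,0,0],"rotation":[0,0,0]},{"claw":1,"linear":[0,0,0],"rotation":[0,0,0]}]'

```text
time: 20.6
position: [0.4424, 0.1657, 0.0193]
tool_rot: [-1.204, 1.2, 1.201]
ft_force: [0.3, -0.2, -0.5]
grip_width: 0.359
```

Emit:
play_rows --targets '[{"claw":1,"linear":[0.05,0,0],"rotation":[0,0,0]},{"claw":0.5,"linear":[0,0,0],"rotation":[0,0,0]},{"claw":0.4,"linear":[0.02,0,0],"rotation":[0,0,0]},{"claw":0.4,"linear":[0,0,0],"rotation":[0,0,0]},{"claw":0.3,"linear":[0,0,0],"rotation":[0,0,0]},{"claw":0.2,"linear":[-0.5,0,0],"rotation":[0,0,0]},{"claw":0.2,"linear":[-1,0,0],"rotation":[0,0,0]},{"claw":0.2,"linear":[-1,0,0],"rotation":[0,0,0]},{"claw":0.2,"linear":[-1,0,0],"rotation":[0,0,0]},{"claw":0.2,"linear":[-1,0,0],"rotation":[0,0,0]}]'

```text
time: 21.43
position: [0.4356, 0.1624, 0.1265]
tool_rot: [-1.203, 1.216, 1.208]
ft_force: [-0.3, 0.6, -0.1]
grip_width: 0.793
```

Emit:
play_rows --targets '[{"claw":0.2,"linear":[-0.7,0,0],"rotation":[0,0,0.002]},{"claw":0.2,"linear":[0,-0.7,-0.9],"rotation":[0,0,0]},{"claw":0.2,"linear":[0,-0.7,-0.9],"rotation":[0,0,0]},{"claw":0.2,"linear":[0,-0.7,-0.9],"rotation":[0,0,0]},{"claw":0.2,"linear":[0,-0.7,-0.9],"rotation":[0,0,0]},{"claw":0.2,"linear":[0,-0.7,-0.9],"rotation":[0,0,0]},{"claw":0.2,"linear":[0,-0.7,-0.9],"rotation":[0,0,0]},{"claw":0.2,"linear":[0,-0.7,-0.9],"rotation":[0,0,0]},{"claw":0.2,"linear":[0,-0.7,-0.9],"rotation":[0,0,0]},{"claw":0.2,"linear":[0,-0.7,-0.9],"rotation":[0,0,0]}]'

```text
time: 22.27
position: [0.6002, -0.0385, 0.1514]
tool_rot: [-1.213, 1.195, 1.219]
ft_force: [1.2, -0.2, 0.3]
grip_width: 0.804
```

```bash
python3 look.py w9
python3 - <<'E'
from h import *
a=get_image('top')[140:280,120:360];b=get_image('wrist')
cv2.imwrite('pics/x.png',np.vstack([cv2.resize(a,(480,280),interpolation=cv2.INTER_CUBIC),cv2.resize(b[:300],(480,257))]))
E
```

```text
t 22.2667 [ 0.6002 -0.0385  0.1514] w 0.804 F [ 1.2 -0.2  0.3]
rot to square (frac) [0.0072 0.0055 0.0022]
```

View pics/x.png

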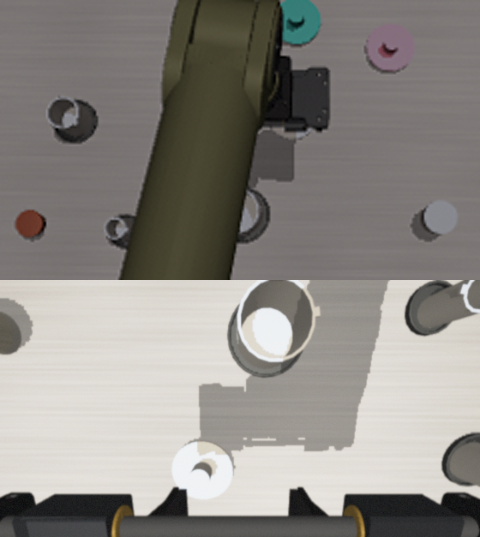

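Emit:
play_rows --targets '[{"claw":0.2,"linear":[0.3,-0.45,-0.9],"rotation":[0.007,0.005,0.002]},{"claw":0.2,"linear":[0.5,-0.35,-0.8],"rotation":[0,0,0]},{"claw":0.2,"linear":[0.6,0,0],"rotation":[0,0,0]},{"claw":0.2,"linear":[0.6,0,0],"rotation":[0,0,0]},{"claw":0.2,"linear":[0.6,0,0],"rotation":[0,0,0]},{"claw":0.2,"linear":[0.3,0,0],"rotation":[0,0,0]},{"claw":0.2,"linear":[0,0,0],"rotation":[0,0,0]}]'

```text
time: 23.0
position: [0.6187, -0.0739, 0.0751]
tool_rot: [-1.207, 1.204, 1.217]
ft_force: [-0.9, 0.1, 0.4]
grip_width: 0.801
```

Emit:
play_rows --targets '[{"claw":0.2,"linear":[0.3,-0.18,-0.46],"rotation":[0,0,-0.003]},{"claw":0.2,"linear":[0.5,0,0],"rotation":[0,0,0]},{"claw":0.2,"linear":[0.5,0,0],"rotation":[0,0,0]},{"claw":0.2,"linear":[0.4,0,0],"rotation":[0,0,0]},{"claw":0.2,"linear":[0,0,0],"rotation":[0,0,0]}]'

```text
time: 23.42
position: [0.6247, -0.0835, 0.0307]
tool_rot: [-1.212, 1.196, 1.214]
ft_force: [-1.1, 0.5, -0.6]
grip_width: 0.799
```

Emit:
play_rows --targets '[{"claw":0.2,"linear":[0.25,0,-0.1],"rotation":[0.004,0.003,0.004]},{"claw":0.2,"linear":[0.15,0,0],"rotation":[0,0,0]},{"claw":0.2,"linear":[0.02,0,0],"rotation":[0,0,0]}]'

```text
time: 23.67
position: [0.6246, -0.0862, 0.0186]
tool_rot: [-1.207, 1.209, 1.212]
ft_force: [-1.2, -0.2, 0.2]
grip_width: 0.801
```

Emit:
play_rows --targets '[{"claw":1,"linear":[0,0,0],"rotation":[0,0,0]},{"claw":1,"linear":[0,0,0],"rotation":[0,0,0]},{"claw":1,"linear":[0,0,0],"rotation":[0,0,0]},{"claw":1,"linear":[0,0,0],"rotation":[0,0,0]},{"claw":1,"linear":[0,0,0],"rotation":[0,0,0]},{"claw":1,"linear":[0,0,0],"rotation":[0,0,0]},{"claw":1,"linear":[0,0,0],"rotation":[0,0,0]},{"claw":1,"linear":[0,0,0],"rotation":[0,0,0]}]' --newtons 15

```text
time: 24.33
position: [0.6261, -0.0861, 0.0205]
tool_rot: [-1.209, 1.206, 1.21]
ft_force: [0.6, 0.1, -0.0]
grip_width: 0.277
```

Emit:
play_rows --targets '[{"claw":1,"linear":[-0.3,0,0],"rotation":[0,0,0]},{"claw":1,"linear":[-0.8,0,0],"rotation":[0,0,0]},{"claw":1,"linear":[-0.9,0,0],"rotation":[0,0,0]},{"claw":1,"linear":[-0.9,0,0],"rotation":[0,0,0]},{"claw":1,"linear":[-0.9,0,0],"rotation":[0,0,0]},{"claw":1,"linear":[-0.9,0,0],"rotation":[0,0,0]},{"claw":1,"linear":[-0.2,0.4,0.2],"rotation":[0,0,0]},{"claw":1,"linear":[0,0.6,0.3],"rotation":[0,0,0]},{"claw":1,"linear":[0,0.6,0.3],"rotation":[0,0,0]},{"claw":1,"linear":[0,0.6,0.3],"rotation":[0,0,0]}]'

```text
time: 25.17
position: [0.5712, -0.0612, 0.1534]
tool_rot: [-1.209, 1.208, 1.203]
ft_force: [-0.5, 0.8, -0.8]
grip_width: 0.266
```

Emit:
play_rows --targets '[{"claw":1,"linear":[0,0.6,0.3],"rotation":[0,0,0.002]},{"claw":1,"linear":[0,0.6,0.3],"rotation":[0,0,0]},{"claw":1,"linear":[0,0.6,0.3],"rotation":[0,0,0]},{"claw":1,"linear":[0,0.6,0.3],"rotation":[0,0,0]},{"claw":1,"linear":[0,0.6,0.3],"rotation":[0,0,0]},{"claw":1,"linear":[0,0.4,0.2],"rotation":[0,0,0]},{"claw":1,"linear":[0,0.2,0.1],"rotation":[0,0,0]},{"claw":1,"linear":[0.02,0,0],"rotation":[0,0,0]},{"claw":1,"linear":[0.02,0,0],"rotation":[0,0,0]}]'

```text
time: 25.92
position: [0.4752, -0.0134, 0.1578]
tool_rot: [-1.208, 1.203, 1.203]
ft_force: [0.3, -1.3, 0.2]
grip_width: 0.268
```

```bash
python3 look.py w10
```

```text
t 25.9167 [ 0.4752 -0.0134  0.1578] w 0.268 F [ 0.3 -1.3  0.2]
rot to square (frac) [-0.0022  0.0019  0.0047]
```

View pics/w10.png

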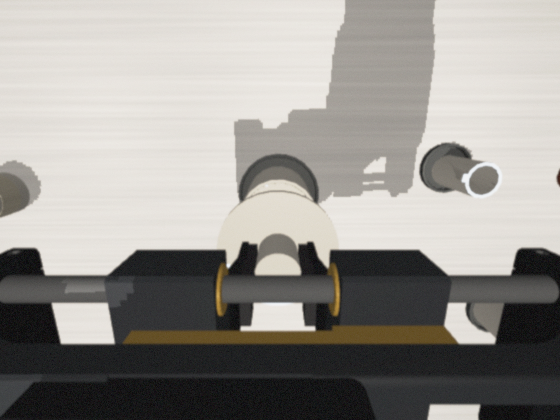

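Run:
```python
from h import *
im=cv2.imread('pics/w10.png');g=cv2.cvtColor(im,cv2.COLOR_BGR2GRAY)
print(g[150:200,278].tolist())
print('disc',ray('wrist',(278,192),.148)+[.0375,0,0],'rim',ray('wrist',(278,181),.083)+[.032,0,0],'dish',ray('wrist',(278,153),.009)+[.043,0,0])
print('small beaker rim',ray('wrist',(482,180),.063))
```

```text
[157, 159, 157, 139, 100, 80, 75, 76, 77, 84, 85, 85, 86, 83, 84, 85, 99, 108, 115, 117, 116, 116, 116, 118, 115, 116, 116, 117, 121, 154, 205, 219, 218, 219, 221, 221, 222, 222, 223, 214, 174, 161, 202, 219, 222, 223, 222, 222, 222, 222]
disc [ 0.47506247 -0.0123279   0.148     ] rim [ 0.47491688 -0.0120221   0.083     ] dish [ 0.47045623 -0.01159807  0.009     ]
small beaker rim [0.44651645 0.16543969 0.063     ]
```

Emit:
play_rows --targets '[{"claw":1,"linear":[0.4,0.05,0.03],"rotation":[0,0.002,0.005]},{"claw":1,"linear":[0.5,0,0],"rotation":[0,0,0]},{"claw":1,"linear":[0.5,0,0],"rotation":[0,0,0]},{"claw":1,"linear":[0.3,0,0],"rotation":[0,0,0]},{"claw":1,"linear":[0.02,0,0],"rotation":[0,0,0]}]'

```text
time: 26.38
position: [0.477, -0.0147, 0.1116]
tool_rot: [-1.206, 1.214, 1.203]
ft_force: [0.2, 0.1, 0.3]
grip_width: 0.268
```

Emit:
play_rows --targets '[{"claw":1,"linear":[0.1,0.14,0.08],"rotation":[-0.002,-0.002,0]},{"claw":1,"linear":[0.2,0,0],"rotation":[0,0,0]},{"claw":1,"linear":[0.12,0,0],"rotation":[0,0,0]},{"claw":1,"linear":[0.08,0,0],"rotation":[0,0,0]},{"claw":1,"linear":[0.06,0,0],"rotation":[0,0,0]}]'

```text
time: 26.8
position: [0.4739, -0.013, 0.0962]
tool_rot: [-1.206, 1.212, 1.207]
ft_force: [-0.8, 0.6, -0.1]
grip_width: 0.266
```

Emit:
play_rows --targets '[{"claw":1,"linear":[0.05,0,0],"rotation":[0,0,0]},{"claw":1,"linear":[0.05,0,0],"rotation":[0,0,0]}]'

```text
time: 26.97
position: [0.4746, -0.013, 0.0954]
tool_rot: [-1.206, 1.21, 1.206]
ft_force: [-4.9, -0.0, 13.8]
grip_width: 0.272
```

Emit:
play_rows --targets '[{"claw":1,"linear":[-0.01,0,0],"rotation":[0,0,0]},{"claw":0.6,"linear":[0,0,0],"rotation":[0,0,0]},{"claw":0.5,"linear":[-0.02,0,0],"rotation":[0,0,0]},{"claw":0.4,"linear":[-0.02,0,0],"rotation":[0,0,0]},{"claw":0.3,"linear":[-0.02,0,0],"rotation":[0,0,0]},{"claw":0.2,"linear":[-0.3,0,0],"rotation":[0,0,0]},{"claw":0.2,"linear":[-0.8,0,0],"rotation":[0,0,0]},{"claw":0.2,"linear":[-1,0,0],"rotation":[0,0,0]},{"claw":0.2,"linear":[-1,0,0],"rotation":[0,0,0]},{"claw":0.2,"linear":[-1,0,0],"rotation":[0,0,0]}]'

```text
time: 27.8
position: [0.4707, -0.0135, 0.2004]
tool_rot: [-1.202, 1.219, 1.212]
ft_force: [0.5, 0.3, -0.2]
grip_width: 0.786
```

Emit:
play_rows --targets '[{"claw":0.2,"linear":[-0.6,-0.6,0],"rotation":[0,0,0]},{"claw":0.2,"linear":[-0.5,-1,0],"rotation":[0,0,0]},{"claw":0.2,"linear":[0,-1,0],"rotation":[0,0,0]},{"claw":0.2,"linear":[0,0,0],"rotation":[0,0,0]},{"claw":0.2,"linear":[0,0,0],"rotation":[0,0,0]}]'

```text
time: 28.22
position: [0.5413, -0.0135, 0.2391]
tool_rot: [-1.207, 1.207, 1.204]
ft_force: [-0.3, 0.5, 0.4]
grip_width: 0.795
```

```bash
python3 look.py w11
python3 - <<'E'
from h import *
a=get_image('side')[110:320,130:410];b=cv2.imread('pics/w11.png')
cv2.imwrite('pics/y.png',np.hstack([cv2.resize(a,None,fx=1.5,fy=1.5,interpolation=cv2.INTER_CUBIC),cv2.resize(b,(380,315))]))
E
```

```text
t 28.2167 [ 0.5413 -0.0135  0.2391] w 0.795 F [-0.3  0.5  0.4]
rot to square (frac) [-0.0026  0.001   0.0027]
```

View pics/y.png

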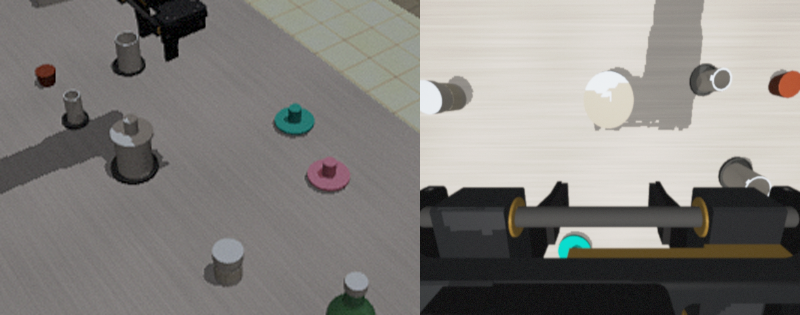

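The side view shows all three beakers upright in their dishes and the lid level on the large one. The jar, stopper, soap and look-alike lids have not moved. I'm handing the job in.

```bash
python3 -c "from bench import *;print(close_job())"
```

```text
the job is handed in; nothing more can be done
None
```

All three beakers now stand upright in the dishes of their size. The lid went on the large beaker last. The job was handed in at about 28 s on the robot's clock.

**Last checks:**
- **Beakers:** the final side and wrist pictures show all three standing in their dishes. Measured rim centres were about 3–5 mm or less from the dish centres.
- **Lid:** it met the rim at a tool height of 95.4 mm, against about 95.5 mm expected with the plug inside the mouth. It looks level in the side picture.
- **Bystanders:** the jar, stopper, soap and coloured look-alike lids look unmoved in the pictures. The gripper was clear, with near-zero force on it.

**What did not go cleanly:**
- **Medium beaker:** my first grasp was off-centre and slid it about 13 mm along the bench without tipping it. I opened the gripper, shifted it and gripped the beaker again before lifting.
- **Set-down force:** the small beaker was pressed down at about 19 N on contact before I eased off. The lid reached about 14 N, and the other two beakers about 9 N each.

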